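Refill the pigment jar stand, pocket by pocket

TASK

Pocket one of the sloped jar stand (one brass stud) is already filled: turn the stand's round white cover by its bar knob until the opening lines up with pocket two (two studs) and stand the loose round straight-sided jar fully down in it. Then turn the cover on until the opening lines up with pocket three (three studs) and stand the square jar fully down in that one. Do not let a jar fall, and leave the other things on the desk standing where they are.

Things in the scene. Friction and masses are not known exactly. Their poses are not given: they have to be found in the camera images.
- deck: Fixed sloped wooden deck of the jar stand, 310 x 310 x 40 mm, facing the robot, tilted 25 degrees from level. Origin: centre of its top face. z: square to the deck, leaning to the robot; x: up the slope; y: to the left along the deck. Round pockets, 57 mm wide, 22 mm deep, square to the deck, lie 90 mm from the centre, their brass studs beside them on the rim. A 20 mm spindle carries the cover.
- cover (a joint): Turn of the cover, rad, counter-clockwise from above, -1.8 to 1.8: where its opening's middle points: 0 pocket two, 1.257 pocket one, -1.257 pocket three. White disc parallel to the deck, radius 120 mm, 4 mm thick, underside 73 mm above the deck (seated jars stay 5 mm below it). Opening: a wedge 96 degrees wide, from the hub (radius 34 mm) out through the rim. Stiff (0.12 N m), stays where left.
- knob_grip (a point): Where to grip the cover's bar knob, on the cover's axis 22 mm above the cover's top (99 mm above the deck). The dark wooden bar is 46 mm long, 14 mm thick, stands 26 mm above the cover's top and lies along this frame's x axis, which points to the middle of the opening; z is square to the cover.
- pocket2_seat (a point): Pocket two, straight up the slope from the deck's centre, two studs. The point where the centre of a fully seated jar lies: on the pocket's axis, 45 mm above its floor, 23 mm above the deck's face. Axes as the deck's.
- pocket3_seat (a point): The same point for pocket three (three studs), 72 degrees clockwise of pocket two. Pocket one (one stud), 72 degrees counter-clockwise of pocket two, holds a fixed conical jar.
- round_jar_mid (a point): Round straight-sided clear glass jar of pigment, 90 mm tall, 52 mm diameter up to 46 mm height, shoulders to 58 mm; round stopper 36 mm wide, 66 to 90 mm above the foot, on a 30 mm neck. Starts upright on the desk; 0.15 to 0.27 kg. This point: on its axis, half-way up (45 mm above its foot); z points out of the stopper.
- square_jar_mid (a point): Square clear glass jar of pigment, 90 mm tall, 42 x 42 mm with rounded upright corners up to 50 mm height, shoulders to 58 mm; round stopper 36 mm wide, 66 to 90 mm above the foot, on a 30 mm neck. Starts upright on the desk; 0.15 to 0.27 kg. This point: on its axis, half-way up (45 mm above its foot); z points out of the stopper.
- cone_jar: Bystander: conical glass jar, 52 mm wide at the foot, 90 mm tall with a 36 mm stopper. Origin at the centre of its foot.
- muller: Bystander: green glass muller (grinder), 66 mm wide foot, 46 mm wide grip on top, 105 mm tall. Origin at the centre of its foot.
- bottle: Bystander: white plastic bottle, 48 mm diameter, 150 mm tall. Origin at the centre of its foot.
- dish: Bystander: flat white lidded dish, 72 mm diameter, 26 mm tall. Origin at the centre of its foot.
There are look-alikes about, which are no part of the job. Leave any blue or pink look-alike of the part that bears round_jar_mid alone. What is shaped like the part that bears square_jar_mid but pink is not meant.

How it is judged (in metres and radians):
On the way, in this order (a step that is already met when the one before it is completed fails the run):
1. the cover's opening is lined up with pocket two (within 0.35 rad) (value of joint cover between -0.35 and 0.35 rad), for 0.2 s.
2. the round jar stands fully down in pocket two, released (distance between round_jar_mid and pocket2_seat below 0.008 m and angle between the z axis of round_jar_mid and the z axis of deck, either way round below 0.12 rad and contact force between the fingers and round_jar below 0.1 N), for 0.2 s.
3. the cover's opening is lined up with pocket three (within 0.35 rad) (value of joint cover between -1.607 and -0.907 rad), for 0.2 s.
4. the square jar stands fully down in pocket three, released (distance between square_jar_mid and pocket3_seat below 0.008 m and angle between the z axis of square_jar_mid and the z axis of deck, either way round below 0.12 rad and contact force between the fingers and square_jar below 0.1 N), for 0.2 s.
At the end, for the whole second after the job is handed in: The round jar stands in pocket two and the square jar in pocket three, each with its centre within 8 mm of the seated place and within 0.12 rad of square to the deck, at rest; the cover's opening is within 0.35 rad of pocket three (all of step 3 and distance between round_jar_mid and pocket2_seat below 0.008 m and angle between the z axis of each of round_jar_mid, square_jar_mid and the z axis of deck, either way round below 0.12 rad and distance between square_jar_mid and pocket3_seat below 0.008 m and linear speed of each of round_jar, square_jar below 0.02 m/s); the robot touches nothing.
It fails at once if a jar falls: it moves faster than 0.5 m/s while the fingers do not hold it ((contact force between the fingers and round_jar below 0.1 N and linear speed of round_jar above 0.5 m/s) or (contact force between the fingers and square_jar below 0.1 N and linear speed of square_jar above 0.5 m/s)).
It fails at once if a bystander is shifted more than 30 mm or tipped more than 0.5 rad (distance of any of cone_jar, muller, bottle, dish from where it was at the start of the episode above 0.03 m or angle between any of cone_jar, muller, bottle, dish's own z axis and vertical above 0.5 rad).
It also fails if it takes over 72 s, if anything falls off the work surface, if the arm or the gripper's body presses on something with over 40 N, if the wrist force passes 120 N, or if a joint passes its speed limit or range.

ROBOT

A 6-joint arm with a two-finger parallel gripper is mounted at the origin on the work surface. World frame = base frame: x ahead of the robot, y to its left, z up, the work surface at z = 0. Lengths are in mm, angles in degrees, forces in N, time in s.
With the tool pointing down it reaches from about 300 to 850 mm from the base axis. Payload 4.2 kg.
Tool frame: the origin (TCP) lies at the very end of the fingers, on their centre line; the grasp point (between the pads) lies 19 mm behind it; z points along the fingers, y is the line along which they close (so a half turn about z gives the same grasp; the last joint's range is limited). The gripper opens to 91 mm and grips with 3 to 60 N. Pads are 32 mm wide; open, the fingers measure 118 mm over their backs; the gripper's body (76 mm by 178 mm) begins 60 mm behind the grasp point.
Start: joints at [-69.041, 18.312, 89.639, -0, 72.044, -1.146], TCP at [216.377, -532.751, 213.976] pointing down, gripper open.
Joint ranges: [-177.97, 177.97], [-48.28, 115.42], [12.27, 149.76], [-77.06, 257.06], [2.81, 150.46], [-146.56, 146.56]. Speed limits (degrees/s): [147.25, 147.25, 180, 180, 180, 180].

INTERFACE

Orientations are given as [roll, pitch, yaw] about the fixed x, y, z axes, in that order (R = Rz(yaw) Ry(pitch) Rx(roll)).
In Python, from workcell import * gives the robot as it stands.
- The arm moves only by the tool move_arm, never from a script. Its argument "motion" is a list of rows, each a list of 3 entries, a list of its own where there are three numbers: the finger opening in mm, from 0 to 91.2, then the shift along the world's x, y, z in units of 25 mm (1.0 is 25 mm), then the turn, a rotation vector about the world's x, y, z in units of 4 degrees (1.0 is 4 degrees). In form: [[grip, [x, y, z], [ax, ay, az]], ...]. A call has 1 to 20 rows; each row shifts and turns the commanded pose from where the row before left it; what a row does not reach is not made up. A row lasts 1/12 s, in which the tool goes at most 41.7 mm and 7.16 degrees, less where a joint would pass 70% of its speed; a pose out of reach is approached as far as the arm can. A call with a number of a shift or a turn outside -1 to 1 is refused whole. A call with a gripper value outside its range is refused whole. The fingers move at their own pace and stop on an object; "grip_force" is the grip in N (left out, the last holds). Time passes only in rows, so rows that do not move let the fingers close. It gives the time, the measured TCP pose, the force, the opening and the grip force at its end, in the units of the state.
- state(): the state, without advancing time (a new reading comes with each control period).
- grab_frame(name): name is "side" or "top" or "wrist"; returns the picture (400x640x3 uint8, blue, green, red); there is no depth.
- camera_info(name): a dict with "fx", "fy", "cx", "cy" (pixels), "rvec" (rotation vector, rad) and "tvec" (3), from world to camera coordinates, as OpenCV has them. Camera axes: x right, y down, z forward; pixel columns grow to the right and rows downward; lengths in mm; the calibration is good to about 2 mm. A picture is of the moment at which its call begins: read the wrist's pose just before it. camera_info takes no time and is no camera call; for the wrist camera it gives the pose at the moment of the call.
- job_done(): hands the job in; it is judged then, once.
The state is a dict: "time_s": time; "qpos": joint angles; "qvel": joint speeds; "effort": joint torques, N m; "ee_pos": TCP position; "ee_rot": TCP orientation; "force": force on the tool from outside, world axes, zero at the start; "torque": the same for the moment, N m; "gripper_width": finger opening in mm; "gripper_force": force on a finger pad.
Only numpy, scipy, OpenCV 4.12 (cv2) and the standard library are available. Lean on these libraries where they do the work, as an engineer would, in place of code of your own. Each camera call takes 0.05 s, during which the arm holds its last target. There are 200 camera calls.

## Working session

There is one attempt and no reset: what is moved stays moved. The work goes in short steps, Python scripts to look and compute and a tool call to move; the robot and the scene stay as the last step left them, time stands still between calls to the robot, and variables do not carry over. Pictures are saved under pics/ and viewed, at most 10 in all, crops included, and the job is handed in when it is done.

Besides the shell and the picture viewer there is one more tool, called by a JSON object that holds its "api" and its "payload", one argument or row to a line. move_arm: Moves the arm, as the interface text tells. Shifts and turns lie within -1 to 1; 1 stands for 25 mm of shift or 4 degrees of turn. Its arguments: {"type":"object","properties":{"motion":{"type":"array","items":{"type":"array"}},"grip_force":{"type":"number"}},"required":["motion"]}

```bash
mkdir -p pics; python3 - <<'E'
from workcell import *
import cv2
for n in ("side","top"):
    cv2.imwrite(f"pics/{n}0.png",grab_frame(n)); print(n,camera_info(n))
print(state())
E
ls
```

```text
side {'fx': 488.3429359673982, 'fy': 488.3429359673982, 'cx': 315.56817563337376, 'cy': 206.63615648831234, 'rvec': array([ 0.63575837, -2.72236392,  1.00712802]), 'tvec': array([ 438.54786097,  308.06392882, 1194.50489907])}
top {'fx': 421.81963994733775, 'fy': 421.81963994733775, 'cx': 325.2375565856273, 'cy': 196.2292526380365, 'rvec': array([ 2.18498608, -2.14757297,  0.11310997]), 'tvec': array([ -82.0321907 ,  524.68507116, 1011.71257173])}
{'time_s': 0.1, 'qpos': array([-6.90423075e+01,  1.83488915e+01,  8.96978398e+01,  1.35870539e-04,
        7.20419441e+01, -1.14561377e+00]), 'qvel': array([ 0.00447339,  0.02509407, -0.07786385, -0.11180082,  0.07848527,
        0.04956344]), 'effort': array([ 8.09472313e-04, -4.13329911e+01, -2.32510972e+01,  7.29493797e-02,
        4.21546481e-02, -5.91048047e-05]), 'ee_pos': array([ 216.21161697, -532.34214653,  213.20585645]), 'ee_rot': array([-1.79911345e+02, -1.90208477e-03,  2.21032628e+01]), 'force': array([-0.731392  ,  0.23698645,  0.06736945]), 'torque': array([0.03795944, 0.00131995, 0.0082673 ]), 'gripper_force': 0.0, 'gripper_width': 91.33499120515108}
pics
```

View pics/side0.png

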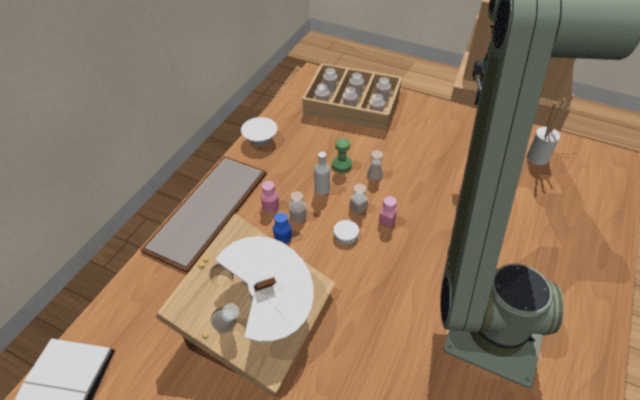

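View pics/top0.png

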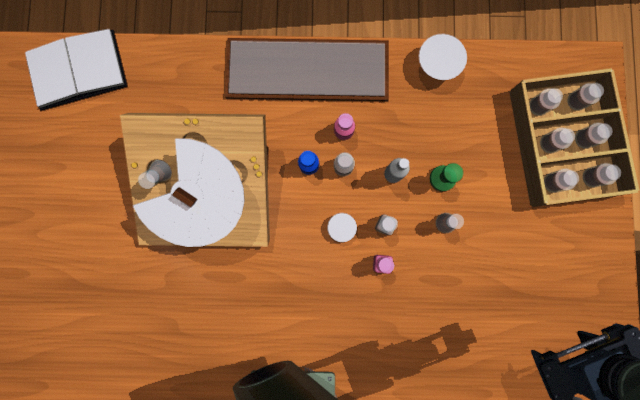

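Top view candidates: clear round jar (344,162), clear square jar (387,225), cone jar (450,222), bottle (399,168), blue round (309,161), pinks (345,125) and (384,265), and boxed jars at the right. In the side view the clear jars are at (297,207), (359,199) and (376,165). I'll check these in one close crop.

```bash
python3 - <<'E'
import cv2,numpy as np
s=cv2.imread("pics/side0.png");t=cv2.imread("pics/top0.png")
a=cv2.resize(s[140:260,240:400],(400,300),interpolation=cv2.INTER_CUBIC)
b=cv2.resize(t[110:290,290:530],(400,300),interpolation=cv2.INTER_CUBIC)
c=cv2.resize(s[210:390,150:390-50],(400,300),interpolation=cv2.INTER_CUBIC) if 0 else cv2.resize(s[220:385,150:370],(400,300),interpolation=cv2.INTER_CUBIC)
d=cv2.resize(t[105:255,110:310],(400,300),interpolation=cv2.INTER_CUBIC)
cv2.imwrite("pics/crop.png",np.vstack([np.hstack([a,b]),np.hstack([c,d])]))
E
```

```text
(no output)
```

View pics/crop.png

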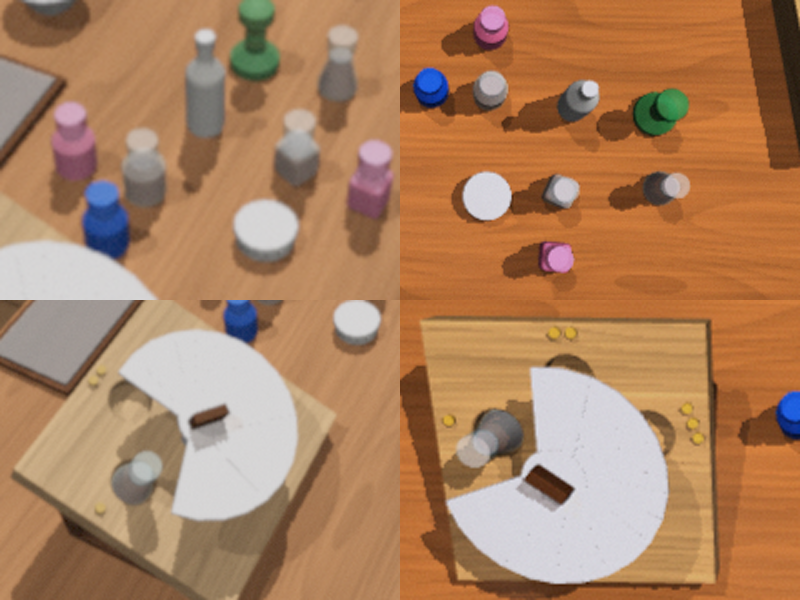

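The clear round jar is at side (297,207) and top (344,162). The clear square jar is at side (359,199) and top (387,225). The cover opening faces roughly pocket one. Next I'll measure from both views.

```bash
cat > h.py <<'E'
import cv2,numpy as np
from scipy.optimize import least_squares
def K(c): return np.array([[c['fx'],0,c['cx']],[0,c['fy'],c['cy']],[0,0,1.]])
def RT(c): return cv2.Rodrigues(np.array(c['rvec'],float))[0],np.array(c['tvec'],float)
def P(c):
    R,t=RT(c); return K(c)@np.c_[R,t]
def proj(c,X): return cv2.projectPoints(np.array(X,float).reshape(-1,3),np.array(c['rvec']),np.array(c['tvec']),K(c),None)[0][:,0]
def ray(c,p):
    R,t=RT(c); d=R.T@np.linalg.solve(K(c),[p[0],p[1],1]); return -R.T@t,d/np.linalg.norm(d)
def onz(c,p,z):
    o,d=ray(c,p); return o+d*(z-o[2])/d[2]
def tri(cs,ps):
    A=[];b=[]
    for c,p in zip(cs,ps):
        o,d=ray(c,p); M=np.eye(3)-np.outer(d,d); A.append(M); b.append(M@o)
    A=np.vstack(A);b=np.hstack(b); x,*_=np.linalg.lstsq(A,b,rcond=None); return x,np.linalg.norm(A@x-b)
E
python3 - <<'E'
from workcell import *
from h import *
S,T=camera_info("side"),camera_info("top")
s=cv2.imread("pics/side0.png");t=cv2.imread("pics/top0.png")
def quad(im,roi):
    h=cv2.cvtColor(im,cv2.COLOR_BGR2HSV); x0,y0,x1,y1=roi
    m=cv2.inRange(h,(14,50,110),(28,175,255)); z=np.zeros_like(m); z[y0:y1,x0:x1]=m[y0:y1,x0:x1]
    z=cv2.morphologyEx(z,cv2.MORPH_OPEN,np.ones((3,3)))
    n,l,st,_=cv2.connectedComponentsWithStats(z); k=1+st[1:,4].argmax()
    hull=cv2.convexHull(np.argwhere(l==k)[:,::-1].astype(np.int32))
    q=cv2.approxPolyN(hull,4,ensure_convex=True)[0]; return q,st[k]
print("side deck",quad(s,(140,200,350,395))); print("top deck",quad(t,(100,95,290,270)))
print(s[300,185],s[365,230],s[300,100],t[125,140],t[90,160])
def cc(im,roi,lo,hi,name):
    h=cv2.cvtColor(im,cv2.COLOR_BGR2HSV); x0,y0,x1,y1=roi
    n,l,st,ce=cv2.connectedComponentsWithStats(cv2.inRange(h,lo,hi)[y0:y1,x0:x1])
    for i in range(1,n):
        if st[i,4]>4: print(name,ce[i]+[x0,y0],st[i]+[x0,y0,0,0,0])
cc(s,(240,140,400,260),(0,0,60),(180,95,255),"side grey")
cc(t,(290,110,530,290),(0,0,60),(180,80,255),"top grey")
cc(s,(240,265,300,300),(0,40,0),(30,255,100),"side knob")
cc(t,(160,180,210,215),(0,40,0),(30,255,100),"top knob")
cc(s,(150,240,240,360),(20,150,140),(32,255,255),"side stud")
cc(t,(120,110,280,190),(20,150,140),(32,255,255),"top stud")
E
```

```text
side deck (array([[275, 394],
       [147, 310],
       [249, 196],
       [359, 258]], dtype=int32), array([  155,   201,   195,   192, 10871], dtype=int32))
top deck (array([[132, 203],
       [118, 112],
       [263, 114],
       [269, 275]], dtype=int32), array([ 120,  113,  148,  134, 9101], dtype=int32))
[129 168 197] [ 61  82 101] [ 94 137 185] [ 92 149 198] [ 50 102 176]
side grey [259.3030303  142.09090909] [248 140  22   7  99]
side grey [341.76580796 156.16393443] [332 140  20  32 427]
side grey [321.62241379 174.64310345] [314 151  17  44 580]
side grey [375.42216359 165.6121372 ] [367 150  17  31 379]
side grey [247.2639821  177.64876957] [240 163  22  37 447]
side grey [268.45229682 191.10600707] [261 180  17  22 283]
side grey [358.64319249 198.44600939] [350 183  18  31 426]
side grey [297.04956897 206.97413793] [288 191  19  32 464]
side grey [388.87632509 206.3745583 ] [380 195  18  23 283]
side grey [263.88853093 244.13724227] [ 240  211   64   49 1552]
side grey [345.81639929 231.38146168] [333 219  27  26 561]
top grey [346.9 114.6] [343 114   9   3  10]
top grey
[... 178 characters left out ...]
[341.67445255 227.13868613] [327 213  30  29 685]
top grey [449.93235294 222.35588235] [436 213  27  19 340]
top grey [386.56       224.32333333] [376 215  22  20 300]
top grey [384.88461538 263.90384615] [379 258  12  13 104]
side knob [263.01492537 285.88059701] [255 282  20   9  67]
top knob [163.96296296 180.96296296] [160 180  10   4  27]
top knob [184.09565217 196.77826087] [173 188  24  19 230]
top stud [186.66666667 120.95833333] [184 119   6   5  24]
top stud [194.82608696 121.        ] [193 119   5   5  23]
top stud [253. 159.] [251 157   5   5  21]
top stud [133.9 164.7] [132 163   5   5  20]
top stud [256. 166.] [254 164   5   5  21]
top stud [258.75 173.75] [257 172   5   5  20]
```

```bash
python3 - <<'E'
from workcell import *
from h import *
S,T,W=camera_info("side"),camera_info("top"),camera_info("wrist")
np.set_printoptions(precision=1,suppress=True)
for n,a,b in [("round",(297,207),(343.9,163)),("round stopper top",(296.8,194.5),(344,160.5)),("square",(358.6,198.4),(386.6,224.3)),("knob",(264,285),(184.1,196.8)),
 ("cone",(375.4,165.6),(450,222.4)),("bottle",(321.6,174.6),(398.5,168.4)),("dish",(345.8,231.4),(341.7,227.1)),("cornerL",(158.3,314.6),(120.5,114.5)),("cornerR lo",(334,285),(268,246)),("two studs",(203.5,263.5),(190.7,121)),("one stud",(205,336),(133.9,164.7))]:
    print(n,*tri([S,T],[a,b]))
for n,p in (("blue",(309,161)),("pinkround",(345,122)),("pinksq",(385,263))): print(n,onz(T,p,85))
print(RT(W)[0],-RT(W)[0].T@RT(W)[1], W['fx'],W['cx'],W['cy'], state()['ee_pos'])
E
```

```text
round [ 608.1 -117.3   38.7] 0.4188335480540735
round stopper top [ 603.8 -114.8   96.9] 1.5749304292141437
square [ 459.3 -221.8   43.9] 0.6064073476864393
knob [503.6 222.4 182.9] 0.5764547768318966
cone [ 467.4 -375.9   38.2] 1.6070155598098554
bottle [ 593.  -248.1   59.5] 0.02764536238729462
dish [ 451.4 -115.    14.9] 0.20244747169516183
cornerL [682.3 377.4 161.7] 2.5759335326896937
cornerR lo [403.   65.   25.4] 1.7684964394011473
two studs [671.3 223.6 160.5] 1.7084237437922931
one stud [579.7 360.5 120.4] 1.0528822197981027
blue [602.5 -33.5  85. ]
pinkround [ 697.8 -116.9   85. ]
pinksq [ 368.6 -212.5   85. ]
[[ 0.4 -0.9 -0. ]
 [-0.9 -0.4  0.3]
 [-0.2 -0.1 -1. ]] [ 285.5 -505.   383.7] 316.73003387599283 317.01076349941087 198.48465732097114 [ 216.2 -532.3  213.2]
```

```bash
cat >> h.py <<'E'
from scipy.spatial.transform import Rotation as Ro
def rpy(a): return Ro.from_euler('xyz',a,degrees=True)
def Rdeck(yaw=0.0): return Ro.from_euler('z',yaw,degrees=True)*Ro.from_euler('y',-25,degrees=True)
def tool(ang,yaw=0.0): return Rdeck(yaw)*Ro.from_euler('z',ang,degrees=True)*Ro.from_euler('x',180,degrees=True)
def delta(st,pos,R):
    "remaining shift (units), turn (units, rotvec world)"
    return (np.array(pos)-st['ee_pos'])/25, (R*rpy(st['ee_rot']).inv()).as_rotvec(degrees=True)/4
E
python3 - <<'E'
from workcell import *
from h import *
np.set_printoptions(precision=3,suppress=True)
print(*delta(state(),[452,222,293],tool(50)))
E
```

```text
[ 9.432 30.174  3.192] [-1.539 -6.138  6.859]
```

{"api": "move_arm", "payload": {
  "motion": [
    [91,[0.3,0.95,0.1],[-0.05,-0.19,0.21]],
    [91,[0.3,0.95,0.1],[-0.05,-0.19,0.21]],
    [91,[0.3,0.95,0.1],[-0.05,-0.19,0.21]],
    [91,[0.3,0.95,0.1],[-0.05,-0.19,0.21]],
    [91,[0.3,0.95,0.1],[-0.05,-0.19,0.21]],
    [91,[0.3,0.95,0.1],[-0.05,-0.19,0.21]],
    [91,[0.3,0.95,0.1],[-0.05,-0.19,0.21]],
    [91,[0.3,0.95,0.1],[-0.05,-0.19,0.21]],
    [91,[0.3,0.95,0.1],[-0.05,-0.19,0.21]],
    [91,[0.3,0.95,0.1],[-0.05,-0.19,0.21]],
    [91,[0.3,0.95,0.1],[-0.05,-0.19,0.21]],
    [91,[0.3,0.95,0.1],[-0.05,-0.19,0.21]],
    [91,[0.3,0.95,0.1],[-0.05,-0.19,0.21]],
    [91,[0.3,0.95,0.1],[-0.05,-0.19,0.21]],
    [91,[0.3,0.95,0.1],[-0.05,-0.19,0.21]],
    [91,[0.3,0.95,0.1],[-0.05,-0.19,0.21]]
  ]
}}

```text
time_s: 1.43
ee_pos: [336.2, -151.5, 253.8]
ee_rot: [171.3, -9.1, 36.3]
force: [0.6, -0.6, 0.4]
gripper_width: 90.9
gripper_force: 0.0
```

{"api": "move_arm", "payload": {
  "motion": [
    [91,[0.3,0.95,0.1],[-0.05,-0.19,0.21]],
    [91,[0.3,0.95,0.1],[-0.05,-0.19,0.21]],
    [91,[0.3,0.95,0.1],[-0.05,-0.19,0.21]],
    [91,[0.3,0.95,0.1],[-0.05,-0.19,0.21]],
    [91,[0.3,0.95,0.1],[-0.05,-0.19,0.21]],
    [91,[0.3,0.95,0.1],[-0.05,-0.19,0.21]],
    [91,[0.3,0.95,0.1],[-0.05,-0.19,0.21]],
    [91,[0.3,0.95,0.1],[-0.05,-0.19,0.21]],
    [91,[0.3,0.95,0.1],[-0.05,-0.19,0.21]],
    [91,[0.3,0.95,0.1],[-0.05,-0.19,0.21]],
    [91,[0.3,0.95,0.1],[-0.05,-0.19,0.21]],
    [91,[0.3,0.95,0.1],[-0.05,-0.19,0.21]],
    [91,[0.3,0.95,0.1],[-0.05,-0.19,0.21]],
    [91,[0.3,0.95,0.1],[-0.05,-0.19,0.21]],
    [91,[0.3,0.95,0.1],[-0.05,-0.19,0.21]],
    [91,[0.2,0.7,0.1],[-0.05,-0.19,0.21]],
    [91,[0,0,0],[0,0,0]],
    [91,[0,0,0],[0,0,0]]
  ]
}}

```text
time_s: 2.93
ee_pos: [453.4, 221.3, 293.2]
ee_rot: [160.3, -15.4, 52.2]
force: [-0.3, 0.2, 0.1]
gripper_width: 90.6
gripper_force: 0.0
```

```bash
python3 - <<'E'
from workcell import *
from h import *
import json
np.set_printoptions(precision=3,suppress=True)
st=state();W=camera_info("wrist"); im=grab_frame("wrist"); cv2.imwrite("pics/w1.png",im)
json.dump({k:np.array(v).tolist() for k,v in W.items()},open("pics/w1.json","w"))
print(st['time_s'],st['ee_pos'],st['ee_rot'],st['qpos'],st['force'],*delta(st,[452,222,293],tool(50)))
E
```

```text
2.9333 [453.383 221.258 293.23 ] [160.309 -15.421  52.2  ] [ 33.94   -1.087 106.353 -17.098  55.236  81.812] [-0.28   0.197  0.086] [-0.055  0.03  -0.009] [ 0.073 -0.046  0.139]
```

View pics/w1.png

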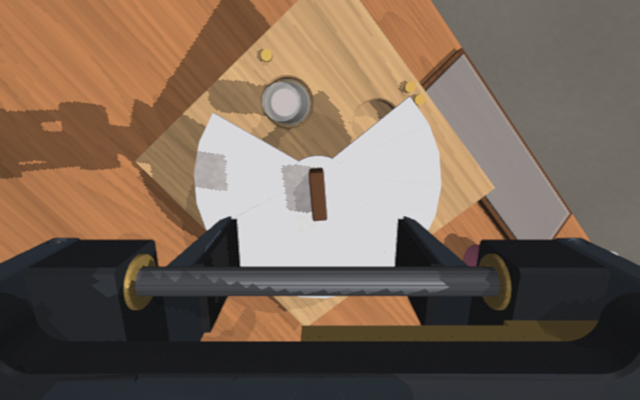

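The wrist view shows the bar at (318,195), the opening's corners at (212,113) and (411,98), stud one at (265,55), studs two at (409,87) and (420,99), and the cone jar in pocket one.

```bash
python3 - <<'E'
from workcell import *
from h import *
import json
np.set_printoptions(precision=2,suppress=True)
W=json.load(open("pics/w1.json"));S,T=camera_info("side"),camera_info("top")
im=cv2.imread("pics/w1.png");h=cv2.cvtColor(im,cv2.COLOR_BGR2HSV)
def cc(lo,hi,roi,mn=15):
    x0,y0,x1,y1=roi;m=cv2.inRange(h,lo,hi)[y0:y1,x0:x1];n,l,st,ce=cv2.connectedComponentsWithStats(m)
    return [(ce[i]+[x0,y0],st[i,4],cv2.minAreaRect((np.argwhere(l==i)[:,::-1]+[x0,y0]).astype(np.float32))) for i in range(1,n) if st[i,4]>mn]
studs=[c[0] for c in cc((18,170,130),(34,255,255),(240,30,440,110))]; print("studs",studs)
bar=max(cc((0,60,0),(20,255,140),(295,155,345,235)),key=lambda c:c[1]); print("bar",bar)
one=min(studs,key=lambda p:p[0]); two=np.mean([p for p in studs if p[0]>380],axis=0)
o,ro=tri([T,W],[(133.9,164.7),one]); t2,r2=tri([T,W],[(190.7,121),two]); k,rk=tri([T,S,W],[(184.1,196.8),(264,285),bar[0]])
print("one",o,ro,"two",t2,r2,"knob",k,rk)
for yaw in (0,1):
  R=Rdeck(yaw).as_matrix(); n=R[:,2]
  print("height of knob over studs",(k-o)@n,(k-t2)@n,"one,two in deck xy rel knob",(o-k)@R[:,:2],(t2-k)@R[:,:2])
# plane casts
R=Rdeck(0).as_matrix();n=R[:,2]; 
def cast(p,P0): o_,d=ray(W,p); return o_+d*((P0-o_)@n)/(d@n)
box=cv2.boxPoints(bar[2]); e=sorted(box,key=lambda p:p[1]); a,b=(e[0]+e[1])/2,(e[2]+e[3])/2
A,B=cast(a,k),cast(b,k); d=(A-B)@R; print("bar len",np.linalg.norm(d),"ang",np.degrees(np.arctan2(d[1],d[0])),"mid",(A+B)/2)
for p in ((212,113),(411,98)):
    q=(cast(p,k-22*n)-k)@R; print("edge",np.hypot(q[0],q[1]),np.degrees(np.arctan2(q[1],q[0])))
E
```

```text
studs []
bar (array([317.39, 194.01]), np.int32(693), ((317.50726318359375, 194.07745361328125), (51.15070724487305, 13.938879013061523), 84.64418029785156))Traceback (most recent call last):
  File "<stdin>", line 12, in <module>
ValueError: min() iterable argument is empty
```

```bash
python3 - <<'E'
from workcell import *
from h import *
import json
np.set_printoptions(precision=2,suppress=True)
W=json.load(open("pics/w1.json"));S,T=camera_info("side"),camera_info("top")
im=cv2.imread("pics/w1.png");h=cv2.cvtColor(im,cv2.COLOR_BGR2HSV)
print(h[55,265],h[88,409],h[55,300])
def cen(c):
    x,y=c;m=cv2.inRange(h[y-9:y+10,x-9:x+10],(19,145,120),(36,255,255));n,l,st,ce=cv2.connectedComponentsWithStats(m);k=1+st[1:,4].argmax();print(st[k]);return ce[k]+[x-9,y-9]
one=cen((265,55)); two=np.mean([cen((409,88)),cen((420,99))],axis=0)
barc=np.array([317.4,194])
o,ro=tri([T,W],[(133.9,164.7),one]); t2,r2=tri([T,W],[(190.7,121),two]); k,rk=tri([T,S,W],[(184.1,196.8),(264,285),barc])
print("one",o,ro,"two",t2,r2,"knob",k,rk)
for yaw in (0,1):
  R=Rdeck(yaw).as_matrix(); n=R[:,2]
  print("height of knob over studs",(k-o)@n,(k-t2)@n,"one,two in deck xy rel knob",(o-k)@R[:,:2],(t2-k)@R[:,:2])
R=Rdeck(0).as_matrix();n=R[:,2]; 
def cast(p,P0): o_,d=ray(W,p); return o_+d*((P0-o_)@n)/(d@n)
box=cv2.boxPoints(((317.5,194.1),(51.15,13.94),84.64)); e=sorted(box,key=lambda p:p[1]); a,b=(e[0]+e[1])/2,(e[2]+e[3])/2
A,B=cast(a,k),cast(b,k); d=(A-B)@R; print("bar len",np.linalg.norm(d),"ang",np.degrees(np.arctan2(d[1],d[0])),"mid",(A+B)/2)
for p in ((212,113),(411,98)):
    q=(cast(p,k-22*n)-k)@R; print("edge",np.hypot(q[0],q[1]),np.degrees(np.arctan2(q[1],q[0])))
E
```

```text
[ 21 142 214] [ 20 147 214] [ 16 109 209]
[8 5 1 1 1]
[ 5  3 10 10 76]
[ 3  5 10 10 70]
one [581.16 361.49 121.95] 2.2190931165645966 two [669.9  221.15 168.93] 0.3327919390895781 knob [503.43 221.23 183.97] 2.751932209230119
height of knob over studs 89.05989843404804 83.9788015405295 one,two in deck xy rel knob [ 44.24 140.26] [144.52  -0.08]
height of knob over studs 90.08940489786094 83.96749874641007 one,two in deck xy rel knob [ 46.44 138.88] [144.49  -2.98]
bar len 50.230417036866406 ang 54.857847455042354 mid [503.14 218.48 183.83]
edge 122.3410591861726 103.47302248964881
edge 123.95658850979733 3.482698815399619
```

```bash
cat >> h.py <<'E'
def rim(im,c,k,roi,yaw=0,r0=120):
    "fit the cover's rim circle: returns centre (world, on the plane of the cover top) and radius"
    R=Rdeck(yaw).as_matrix();n=R[:,2];P0=np.array(k)-22*n
    h=cv2.cvtColor(im,cv2.COLOR_BGR2HSV);x0,y0,x1,y1=roi
    m=np.zeros(h.shape[:2],np.uint8);m[y0:y1,x0:x1]=cv2.inRange(h,(0,0,140),(180,40,255))[y0:y1,x0:x1]
    cn=max(cv2.findContours(m,cv2.RETR_EXTERNAL,cv2.CHAIN_APPROX_NONE)[0],key=cv2.contourArea)[:,0]
    cn=cn[(cn[:,0]>x0)&(cn[:,0]<x1-1)&(cn[:,1]>y0)&(cn[:,1]<y1-1)]
    q=[]
    for p in cn:
        o,d=ray(c,p); q.append((o+d*((P0-o)@n)/(d@n)-P0)@R)
    q=np.array(q)[:,:2]; q=q[abs(np.hypot(*q.T)-r0)<12]
    for tol in (8,3):
        f=least_squares(lambda v:np.hypot(q[:,0]-v[0],q[:,1]-v[1])-v[2],[0,0,r0],loss='soft_l1').x
        q=q[abs(np.hypot(q[:,0]-f[0],q[:,1]-f[1])-f[2])<tol]
    return R@[f[0],f[1],0]+np.array(k),f[2],len(q)
E
python3 - <<'E'
from workcell import *
from h import *
import json
np.set_printoptions(precision=2,suppress=True)
W=json.load(open("pics/w1.json"));k=[503,220.5,183.5]
print(rim(cv2.imread("pics/w1.png"),W,k,(180,90,460,240)))
print(rim(cv2.imread("pics/top0.png"),camera_info("top"),k,(130,130,250,255)))
print(rim(cv2.imread("pics/side0.png"),camera_info("side"),k,(200,225,330,350)))
E
```

```text
(array([502.68, 218.04, 183.35]), np.float64(124.24549201142311), 262)
(array([500.91, 223.96, 182.53]), np.float64(121.27807100767393), 231)
(array([503.9 , 216.47, 183.92]), np.float64(121.52107962966389), 215)
```

```bash
python3 - <<'E'
from workcell import *
from h import *
import json
np.set_printoptions(precision=1,suppress=True)
W=json.load(open("pics/w1.json"))
for c in (W,camera_info("top"),camera_info("side")): print(-RT(c)[0].T@RT(c)[1])
n=Rdeck().as_matrix()[:,2]
for s in (0,5,10):
    k=np.array([503,220.5,183.5])+s*n
    for im,c,r in (("w1",W,(180,90,460,240)),("top0",camera_info("top"),(130,130,250,255)),("side0",camera_info("side"),(200,225,330,350))):
        a,b,l=rim(cv2.imread(f"pics/{im}.png"),c,k,r); print(s,im,(a-k)@Rdeck().as_matrix()+[503,220.5,0],b,l)
E
```

```text
[425.8 279.1 467.8]
[ 416.3  -75.4 1061.4]
[ 137.3  679.3 1110.8]
0 w1 [502.7 218.   -0. ] 124.24549201142311 262
0 top0 [500.7 224.    0. ] 121.27807100767393 231
0 side0 [504.  216.5  -0. ] 121.52107962966389 215
5 w1 [503.5 219.    0. ] 122.25518349069986 263
5 top0 [502.4 222.2   0. ] 120.56806254822332 231
5 side0 [504.3 218.7   0. ] 120.92341031313538 215
10 w1 [504.3 220.   -0. ] 120.2648761444572 263
10 top0 [504.1 220.5  -0. ] 119.85805457702709 231
10 side0 [504.6 221.   -0. ] 120.3257415716159 215
```

```bash
python3 - <<'E'
from workcell import *
from h import *
np.set_printoptions(precision=3,suppress=True)
n=Rdeck().as_matrix()[:,2];K=np.array([500,220.5,193])
print(*delta(state(),K-17*n,tool(54)))
E
```

```text
[ 2.156  0.    -4.627] [-0.349 -0.04   1.063]
```

{"api": "move_arm", "payload": {
  "motion": [
    [70,[0.27,0,-0.58],[-0.04,0,0.13]],
    [70,[0.27,0,-0.58],[-0.04,0,0.13]],
    [70,[0.27,0,-0.58],[-0.04,0,0.13]],
    [70,[0.27,0,-0.58],[-0.04,0,0.13]],
    [70,[0.27,0,-0.58],[-0.04,0,0.13]],
    [70,[0.27,0,-0.58],[-0.04,0,0.13]],
    [70,[0.27,0,-0.58],[-0.04,0,0.13]],
    [70,[0.27,0,-0.56],[-0.04,0,0.13]],
    [70,[0,0,0],[0,0,0]]
  ]
}}

```text
time_s: 3.73
ee_pos: [506.8, 218.5, 175.5]
ee_rot: [159.7, -14.2, 56.3]
force: [-0.4, -0.9, -0.9]
gripper_width: 70.2
gripper_force: 0.0
```

{"api": "move_arm", "payload": {
  "motion": [
    [8,[0,0,0],[0,0,0]],
    [8,[0,0,0],[0,0,0]],
    [8,[0,0,0],[0,0,0]],
    [8,[0,0,0],[0,0,0]],
    [8,[0,0,0],[0,0,0]],
    [8,[0,0,0],[0,0,0]],
    [8,[0,0,0],[0,0,0]],
    [8,[0,0,0],[0,0,0]],
    [8,[0,0,0],[0,0,0]],
    [8,[0,0,0],[0,0,0]]
  ],
  "grip_force": 30
}}

```text
time_s: 4.57
ee_pos: [507.8, 221.1, 178.5]
ee_rot: [159.5, -14.5, 56.5]
force: [-0.9, 0.0, 1.8]
gripper_width: 13.8
gripper_force: 30.0
```

{"api": "move_arm", "payload": {
  "motion": [
    [8,[0,0,0],[0.36,0,-0.77]],
    [8,[0,0,0],[0.36,0,-0.77]],
    [8,[0,0,0],[0.36,0,-0.77]],
    [8,[0,0,0],[0.36,0,-0.77]],
    [8,[0,0,0],[0.36,0,-0.77]],
    [8,[0,0,0],[0.36,0,-0.77]],
    [8,[0,0,0],[0.36,0,-0.77]],
    [8,[0,0,0],[0.36,0,-0.77]],
    [8,[0,0,0],[0.36,0,-0.77]],
    [8,[0,0,0],[0.36,0,-0.77]],
    [8,[0,0,0],[0.36,0,-0.77]],
    [8,[0,0,0],[0.36,0,-0.77]],
    [8,[0,0,0],[0.36,0,-0.77]],
    [8,[0,0,0],[0.36,0,-0.77]],
    [8,[0,0,0],[0.36,0,-0.77]],
    [8,[0,0,0],[0.36,0,-0.77]],
    [8,[0,0,0],[0,0,0]],
    [8,[0,0,0],[0,0,0]],
    [8,[0,0,0],[0,0,0]]
  ]
}}

```text
time_s: 6.15
ee_pos: [508.2, 220.3, 178.7]
ee_rot: [-179.7, -25.1, -0.5]
force: [2.3, -4.7, 1.8]
gripper_width: 13.5
gripper_force: 30.0
```

```bash
python3 - <<'E'
from workcell import *
from h import *
np.set_printoptions(precision=3,suppress=True)
st=state();n=Rdeck().as_matrix()[:,2];K=np.array([500,220.5,193])
x=Rdeck().as_matrix().T@rpy(st['ee_rot']).as_matrix(); print(st['ee_pos'],st['force'],st['torque'],"bar angle",np.degrees(np.arctan2(x[1,0],x[0,0])),st['qpos'],x[:,2])
E
```

```text
[508.167 220.303 178.67 ] [ 2.326 -4.742  1.827] [-0.633  0.084 -0.437] bar angle -0.4868130206419216 [ 29.443   8.428 113.696 -19.95   37.323 133.651] [ 0.002  0.002 -1.   ]
```

{"api": "move_arm", "payload": {
  "motion": [
    [60,[0,0,0],[0,0,0]],
    [60,[0,0,0],[0,0,0]],
    [60,[0,0,0],[0,0,0]],
    [60,[0,0,0],[0,0,0]],
    [60,[-0.25,0,0.54],[0,0,0]],
    [60,[-0.25,0,0.54],[0,0,0]],
    [60,[-0.42,0,0.9],[0,0,0]],
    [60,[-0.42,0,0.9],[0,0,0]],
    [60,[-0.42,0,0.9],[0,0,0]],
    [60,[0,0,0],[0,0,0]]
  ]
}}

```text
time_s: 6.98
ee_pos: [464.7, 222.5, 278.2]
ee_rot: [-179.2, -25.5, -0.7]
force: [1.1, -0.3, 1.4]
gripper_width: 60.3
gripper_force: 0.0
```

```bash
python3 - <<'E'
from workcell import *
from h import *
np.set_printoptions(precision=3,suppress=True)
st=state();print(st['ee_pos'],st['ee_rot'],st['gripper_width'],*delta(st,[606,-116,215],rpy([180,0,90])))
E
```

```text
[464.665 222.5   278.197] [-179.22   -25.526   -0.681] 60.316477476815216 [  5.653 -13.54   -2.528] [-5.132  4.89  22.217]
```

{"api": "move_arm", "payload": {
  "motion": [
    [70,[0.22,-0.52,-0.1],[-0.2,0.19,0.86]],
    [70,[0.22,-0.52,-0.1],[-0.2,0.19,0.86]],
    [70,[0.22,-0.52,-0.1],[-0.2,0.19,0.86]],
    [70,[0.22,-0.52,-0.1],[-0.2,0.19,0.86]],
    [70,[0.22,-0.52,-0.1],[-0.2,0.19,0.86]],
    [70,[0.22,-0.52,-0.1],[-0.2,0.19,0.86]],
    [70,[0.22,-0.52,-0.1],[-0.2,0.19,0.86]],
    [70,[0.22,-0.52,-0.1],[-0.2,0.19,0.86]],
    [70,[0.22,-0.52,-0.1],[-0.2,0.19,0.86]],
    [70,[0.22,-0.52,-0.1],[-0.2,0.19,0.86]],
    [70,[0.22,-0.52,-0.1],[-0.2,0.19,0.86]],
    [70,[0.22,-0.52,-0.1],[-0.2,0.19,0.86]],
    [70,[0.22,-0.52,-0.1],[-0.2,0.19,0.86]]
  ]
}}

```text
time_s: 8.07
ee_pos: [535.5, 51.2, 239.3]
ee_rot: [174.6, -12.2, 46.4]
force: [1.3, 0.2, -0.9]
gripper_width: 70.1
gripper_force: 0.0
```

{"api": "move_arm", "payload": {
  "motion": [
    [70,[0.22,-0.52,-0.1],[-0.2,0.19,0.86]],
    [70,[0.22,-0.52,-0.1],[-0.2,0.19,0.86]],
    [70,[0.22,-0.52,-0.1],[-0.2,0.19,0.86]],
    [70,[0.22,-0.52,-0.1],[-0.2,0.19,0.86]],
    [70,[0.22,-0.52,-0.1],[-0.2,0.19,0.86]],
    [70,[0.22,-0.52,-0.1],[-0.2,0.19,0.86]],
    [70,[0.22,-0.52,-0.1],[-0.2,0.19,0.86]],
    [70,[0.22,-0.52,-0.1],[-0.2,0.19,0.86]],
    [70,[0.22,-0.52,-0.1],[-0.2,0.19,0.86]],
    [70,[0.22,-0.52,-0.1],[-0.2,0.19,0.86]],
    [70,[0.22,-0.52,-0.1],[-0.2,0.19,0.86]],
    [70,[0.22,-0.52,-0.1],[-0.2,0.19,0.86]],
    [70,[0.22,-0.52,-0.1],[-0.2,0.19,0.86]],
    [70,[0,0,0],[0,0,0]],
    [70,[0,0,0],[0,0,0]]
  ]
}}

```text
time_s: 9.32
ee_pos: [606.8, -117.0, 206.6]
ee_rot: [179.9, 0.6, 90.5]
force: [-0.2, 0.2, 0.4]
gripper_width: 70.2
gripper_force: 0.0
```

```bash
python3 - <<'E'
from workcell import *
from h import *
import json
np.set_printoptions(precision=3,suppress=True)
st=state();W=camera_info("wrist"); im=grab_frame("wrist"); cv2.imwrite("pics/w2.png",im)
json.dump({k:np.array(v).tolist() for k,v in W.items()},open("pics/w2.json","w"))
cv2.imwrite("pics/top2.png",grab_frame("top"))
print(st['time_s'],st['ee_pos'],st['ee_rot'],st['qpos'],*delta(st,[606,-116,215],rpy([180,0,90])))
E
```

```text
9.3167 [ 606.77  -116.952  206.611] [179.877   0.644  90.523] [-11.648  22.323  84.601  -0.632  72.822 -11.987] [-0.031  0.038  0.336] [ 0.161  0.031 -0.131]
```

View pics/w2.png

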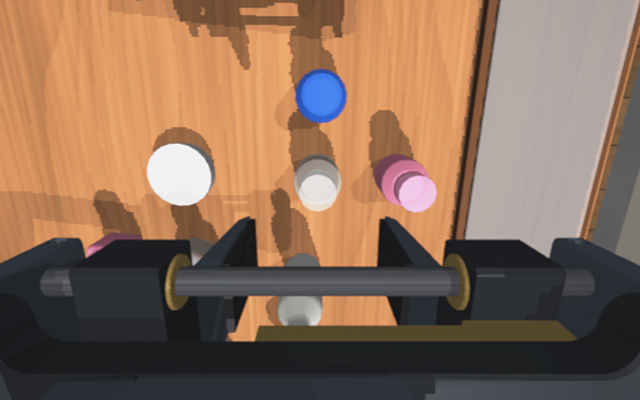

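The clear round jar's stopper is at (319,188), with the blue jar at (321,96), pink at (412,190) and the bottle at (300,300). The choice is confirmed.

```bash
python3 - <<'E'
from workcell import *
from h import *
import json
np.set_printoptions(precision=2,suppress=True)
W=json.load(open("pics/w2.json"));im=cv2.imread("pics/w2.png");S,T=camera_info("side"),camera_info("top")
h=cv2.cvtColor(im,cv2.COLOR_BGR2HSV)
print(im[188,295:345:3].tolist()); print(im[150:215:4,319].tolist())
m=cv2.inRange(h[150:218,285:350],(0,0,200),(180,40,255))
n,l,st,ce=cv2.connectedComponentsWithStats(m);k=1+st[1:,4].argmax();c=ce[k]+[285,150];print(c,st[k],np.sqrt(st[k,4]/np.pi))
print(onz(W,c,90), tri([W,S,T],[c,(296.8,194.8),(344,160.5)]))
X=onz(W,c,90); print("pred top/side px of stopper", proj(T,[X]),proj(S,[X]))
print("foot/mid z check", proj(T,[[X[0],X[1],40]]),proj(S,[[X[0],X[1],40]]))
# cover check
print(rim(cv2.imread("pics/top2.png"),T,[500,220.5,193],(120,130,260,255)))
E
```

```text
[[141, 165, 192], [156, 169, 183], [215, 216, 217], [224, 224, 229], [224, 225, 231], [224, 224, 230], [224, 224, 231], [224, 224, 230], [224, 225, 230], [224, 225, 231], [224, 225, 231], [224, 224, 230], [224, 225, 230], [219, 219, 220], [176, 193, 210], [149, 176, 213], [92, 141, 210]]
[[68, 101, 147], [91, 104, 119], [84, 87, 97], [135, 142, 155], [136, 143, 155], [164, 169, 173], [171, 171, 180], [224, 225, 230], [224, 225, 230], [224, 225, 231], [224, 224, 230], [224, 224, 230], [224, 224, 231], [226, 231, 234], [198, 218, 236], [191, 217, 236], [105, 162, 228]]
[317.42 190.74] [ 13  25  40  32 942] 17.31611713939158
[ 607.27 -115.27   90.  ] (array([ 605.49, -115.17,   93.6 ]), np.float64(2.938358809971342))
pred top/side px of stopper [[343.92 159.17]] [[296.29 195.73]]
foot/mid z check [[343.04 163.1 ]] [[297.   207.31]]
(array([499.64, 220.88, 192.83]), np.float64(119.50876568474456), 228)
```

{"api": "move_arm", "payload": {
  "motion": [
    [70,[0,0.02,-0.8],[0.05,0,-0.04]],
    [70,[0,0.02,-0.8],[0.05,0,-0.04]],
    [70,[0,0.02,-0.8],[0.05,0,-0.04]],
    [70,[0,0,-0.8],[0,0,0]],
    [70,[0,0,-0.8],[0,0,0]],
    [70,[0,0,-0.8],[0,0,0]],
    [70,[0,0,0],[0,0,0]],
    [70,[0,0,0],[0,0,0]]
  ]
}}

```text
time_s: 10.08
ee_pos: [606.1, -114.8, 87.7]
ee_rot: [179.9, 0.1, 90.2]
force: [-0.4, -0.5, 0.1]
gripper_width: 70.1
gripper_force: 0.0
```

{"api": "move_arm", "payload": {
  "motion": [
    [70,[0,0,-0.5],[0,0,0]],
    [70,[0,0,-0.5],[0,0,0]],
    [70,[0,0,0],[0,0,0]],
    [20,[0,0,0],[0,0,0]],
    [20,[0,0,0],[0,0,0]],
    [20,[0,0,0],[0,0,0]],
    [20,[0,0,0],[0,0,0]],
    [20,[0,0,0],[0,0,0]],
    [20,[0,0,0],[0,0,0]],
    [20,[0,0,0],[0,0,0]]
  ],
  "grip_force": 25
}}

```text
time_s: 10.92
ee_pos: [607.3, -115.6, 63.5]
ee_rot: [179.7, 0.1, 90.2]
force: [-0.1, -0.0, 2.2]
gripper_width: 35.3
gripper_force: 25.0
```

```bash
python3 - <<'E'
from workcell import *
from h import *
np.set_printoptions(precision=3,suppress=True)
st=state();n=Rdeck().as_matrix()[:,2];K=np.array([500,220.5,193])
print(st['ee_pos'],st['ee_rot'],st['gripper_width'],st['gripper_force'],st['force'])
E
```

```text
[ 607.326 -115.575   63.53 ] [179.711   0.117  90.157] 35.29376759356148 25.000352164643118 [-0.144 -0.008  2.218]
```

{"api": "move_arm", "payload": {
  "motion": [
    [20,[0,0,0.3],[0,0,0]],
    [20,[0,0,0.6],[0,0,0]],
    [20,[0,0,0.8],[0,0,0]],
    [20,[0,0,0.8],[0,0,0]],
    [20,[0,0,0.8],[0,0,0]],
    [20,[0,0,0.8],[0,0,0]],
    [20,[0,0,0.8],[0,0,0]],
    [20,[0,0,0.8],[0,0,0]],
    [20,[0,0,0.5],[0,0,0]],
    [20,[0,0,0],[0,0,0]]
  ]
}}

```text
time_s: 11.75
ee_pos: [608.1, -115.7, 221.1]
ee_rot: [179.5, 0.2, 90.2]
force: [0.3, 0.0, -2.5]
gripper_width: 35.1
gripper_force: 25.0
```

```bash
python3 - <<'E'
from workcell import *
from h import *
np.set_printoptions(precision=3,suppress=True)
st=state();R=Rdeck().as_matrix();n=R[:,2];K=np.array([500,220.5,193])
print(st['ee_pos'],st['gripper_width'],st['force'],*delta(st,K+90*R[:,0]-57.5*n+120*n,tool(90)))
E
```

```text
[ 608.072 -115.747  221.142] 35.139109794730075 [ 0.333  0.011 -2.497] [-2.117 13.45   2.662] [ 0.051 -6.119 -0.032]
```

{"api": "move_arm", "payload": {
  "motion": [
    [20,[-0.1,0.4,0.27],[0,-0.2,0]],
    [20,[-0.1,0.6,0.27],[0,-0.3,0]],
    [20,[-0.1,0.7,0.27],[0,-0.3,0]],
    [20,[-0.1,0.7,0.27],[0,-0.3,0]],
    [20,[-0.1,0.7,0.27],[0,-0.3,0]],
    [20,[-0.1,0.7,0.27],[0,-0.3,0]],
    [20,[-0.1,0.7,0.27],[0,-0.3,0]],
    [20,[-0.1,0.7,0.27],[0,-0.3,0]],
    [20,[-0.1,0.7,0.27],[0,-0.3,0]],
    [20,[-0.1,0.7,0.23],[0,-0.3,0]],
    [20,[-0.1,0.7,0],[0,-0.3,0]],
    [20,[-0.1,0.7,0],[0,-0.32,0]],
    [20,[-0.1,0.7,0],[0,-0.3,0]],
    [20,[-0.1,0.7,0],[0,-0.3,0]],
    [20,[-0.1,0.7,0],[0,-0.3,0]],
    [20,[-0.1,0.7,0],[0,-0.3,0]],
    [20,[-0.1,0.7,0],[0,-0.3,0]],
    [20,[-0.1,0.7,0],[0,-0.3,0]],
    [20,[-0.15,0.6,0],[0,-0.3,0]],
    [20,[-0.15,0.65,0],[0,-0.3,0]]
  ]
}}

```text
time_s: 13.42
ee_pos: [551.7, 222.0, 283.1]
ee_rot: [156.2, 0.1, 90.1]
force: [-0.8, -0.6, -2.2]
gripper_width: 35.5
gripper_force: 25.0
```

```bash
python3 - <<'E'
from workcell import *
from h import *
np.set_printoptions(precision=3,suppress=True)
st=state();R=Rdeck().as_matrix();n=R[:,2];K=np.array([500,220.5,193])
print(st['ee_pos'],st['gripper_width'],st['force'],st['qpos'],*delta(st,K+90*R[:,0]-57.5*n+120*n,tool(90)))
cv2.imwrite("pics/top3.png",grab_frame("top"));cv2.imwrite("pics/side3.png",grab_frame("side"))
a=cv2.resize(cv2.imread("pics/side3.png")[180:360,140:340],(400,360),interpolation=2)
b=cv2.resize(cv2.imread("pics/top3.png")[85:265,105:305],(400,360),interpolation=2)
cv2.imwrite("pics/c3.png",np.hstack([a,b]))
E
```

```text
[551.713 222.042 283.118] 35.48094466125487 [-0.774 -0.57  -2.203] [ 26.719   7.498  98.15  -13.093  53.63   32.398] [ 0.138 -0.062  0.182] [ 0.037 -0.307 -0.036]
```

View pics/c3.png

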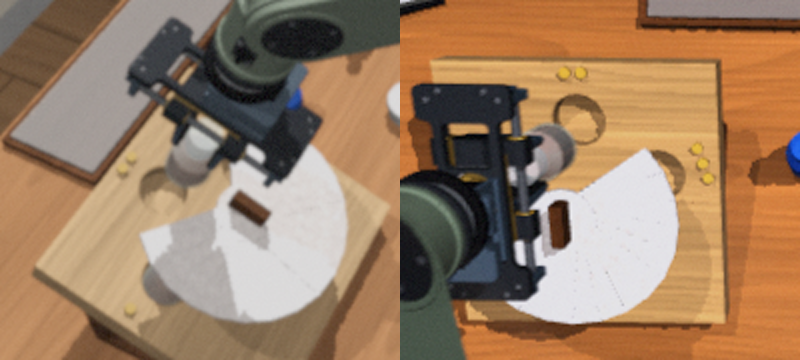

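The crop shows the opening over pocket two (top crop pocket (579,118)) with the round jar held beside it and clear. I'll check the pocket projection while descending.

{"api": "move_arm", "payload": {
  "motion": [
    [20,[0.07,-0.03,0.09],[0.02,-0.15,-0.02]],
    [20,[0.07,-0.03,0.09],[0.02,-0.15,-0.02]],
    [20,[0.25,0,-0.54],[0,0,0]],
    [20,[0.25,0,-0.54],[0,0,0]],
    [20,[0.25,0,-0.54],[0,0,0]],
    [20,[0.25,0,-0.54],[0,0,0]],
    [20,[0.25,0,-0.54],[0,0,0]],
    [20,[0.25,0,-0.54],[0,0,0]],
    [20,[0,0,0],[0,0,0]],
    [20,[0,0,0],[0,0,0]]
  ]
}}

```text
time_s: 14.35
ee_pos: [595.2, 218.2, 207.3]
ee_rot: [155.0, 0.1, 89.9]
force: [0.2, 0.3, -2.1]
gripper_width: 35.1
gripper_force: 25.0
```

```bash
python3 - <<'E'
from workcell import *
from h import *
np.set_printoptions(precision=3,suppress=True)
st=state();R=Rdeck().as_matrix();n=R[:,2];K=np.array([500,220.5,193])
print(st['ee_pos'],st['gripper_width'],st['force'],*delta(st,K+90*R[:,0]-57.5*n+30*n,tool(90)))
P2=K-99*n+90*R[:,0];a=np.linspace(0,6.28,60)
for nm in("top","side"):
    im=cv2.imread(f"pics/{nm}3.png");q=proj(camera_info(nm),[P2+28.5*(R[:,0]*np.cos(t)+R[:,1]*np.sin(t)) for t in a]);print(nm,q.min(0),q.max(0))
    x0,y0=(105,85) if nm=="top" else (140,180)
    big=cv2.resize(im[y0:y0+100,x0:x0+100] if nm=="side" else im[y0:y0+100,x0+40:x0+140],(400,400),interpolation=2)
    off=[x0+(40 if nm=="top" else 0),y0]; cv2.polylines(big,[np.int32((q-off+.5)*4)],1,(0,255,0),1); globals()[nm]=big
cv2.imwrite("pics/c4.png",np.hstack([side,top]))
E
```

```text
[595.223 218.176 207.295] 35.119950755637774 [ 0.153  0.339 -2.139] [-0.081  0.093 -0.047] [0.013 0.002 0.036]
top [181.084 132.248] [206.787 157.51 ]
side [209.942 263.027] [234.125 286.119]
```

View pics/c4.png

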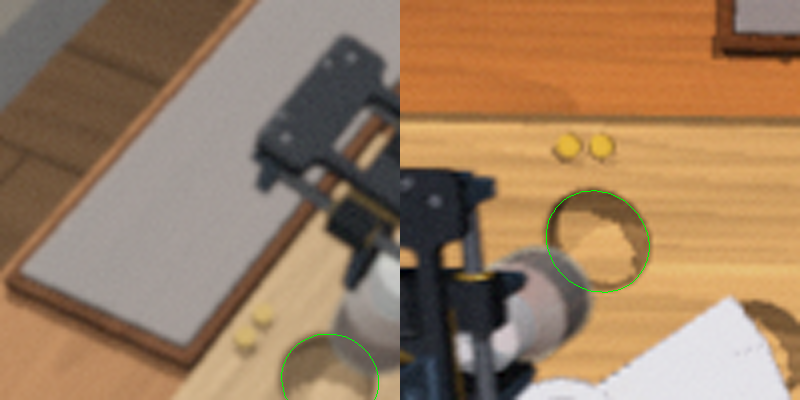

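The green pocket circle drawn from my deck pose coincides with the real pocket in both views, so the pose is good. I'll insert slowly.

{"api": "move_arm", "payload": {
  "motion": [
    [20,[-0.04,0.05,-0.02],[0,0,0]],
    [20,[-0.04,0.04,-0.02],[0,0,0]],
    [20,[0,0,0],[0,0,0]],
    [20,[0.08,0,-0.18],[0,0,0]],
    [20,[0.08,0,-0.18],[0,0,0]],
    [20,[0.08,0,-0.18],[0,0,0]],
    [20,[0.08,0,-0.18],[0,0,0]],
    [20,[0,0,0],[0,0,0]]
  ]
}}

```text
time_s: 15.02
ee_pos: [601.1, 221.2, 187.3]
ee_rot: [155.0, 0.1, 89.9]
force: [-0.7, 0.9, -2.9]
gripper_width: 35.1
gripper_force: 25.0
```

```bash
python3 - <<'E'
from workcell import *
from h import *
np.set_printoptions(precision=3,suppress=True)
st=state();R=Rdeck().as_matrix();n=R[:,2];K=np.array([500,220.5,193])
print(st['ee_pos'],st['force'],"deck-frame err mm",(K+90*R[:,0]-57.5*n-st['ee_pos'])@R,delta(st,[0,0,0],tool(90))[1])
E
```

```text
[601.082 221.152 187.305] [-0.743  0.899 -2.885] deck-frame err mm [ 0.796 -0.652 -9.619] [ 0.017 -0.008  0.017]
```

{"api": "move_arm", "payload": {
  "motion": [
    [20,[0.04,0,-0.07],[0,0,0]],
    [20,[0.04,0,-0.07],[0,0,0]],
    [20,[0.04,0,-0.07],[0,0,0]],
    [20,[0.04,0,-0.07],[0,0,0]],
    [20,[0.04,0,-0.07],[0,0,0]],
    [20,[0,0,0],[0,0,0]]
  ]
}}

```text
time_s: 15.52
ee_pos: [606.1, 221.6, 181.0]
ee_rot: [154.9, -0.0, 89.9]
force: [-3.8, 0.3, 2.0]
gripper_width: 35.7
gripper_force: 25.0
```

```bash
python3 - <<'E'
from workcell import *
from h import *
np.set_printoptions(precision=3,suppress=True)
st=state();R=Rdeck().as_matrix();n=R[:,2];K=np.array([500,220.5,193])
print(st['ee_pos'],st['force']@R,"deck-frame err mm",(K+90*R[:,0]-57.5*n-st['ee_pos'])@R)
E
```

```text
[606.103 221.563 180.971] [-2.624  0.333  3.406] deck-frame err mm [-1.078 -1.063 -1.757]
```

{"api": "move_arm", "payload": {
  "motion": [
    [20,[0.02,0,-0.04],[0,0,0]],
    [20,[0.02,0,-0.04],[0,0,0]],
    [20,[0,0,0],[0,0,0]]
  ]
}}

```text
time_s: 15.77
ee_pos: [606.2, 221.6, 180.9]
ee_rot: [154.9, -0.0, 89.9]
force: [-15.3, -1.4, 15.0]
gripper_width: 35.1
gripper_force: 25.0
```

```bash
python3 - <<'E'
from workcell import *
from h import *
np.set_printoptions(precision=3,suppress=True)
st=state();R=Rdeck().as_matrix();n=R[:,2];K=np.array([500,220.5,193])
print(st['ee_pos'],st['force']@R,"deck-frame err mm",(K+90*R[:,0]-57.5*n-st['ee_pos'])@R)
E
```

```text
[606.241 221.583 180.925] [-7.567 -1.365 20.046] deck-frame err mm [-1.185 -1.083 -1.657]
```

Firm floor contact: 20 N along the deck normal, with no more travel. The jar is seated, so I'll release and retreat.

{"api": "move_arm", "payload": {
  "motion": [
    [40,[0,0,0],[0,0,0]],
    [46,[0,0,0],[0,0,0]],
    [52,[0,0,0],[0,0,0]],
    [56,[0,0,0],[0,0,0]],
    [56,[0,0,0],[0,0,0]],
    [56,[-0.1,0,0.22],[0,0,0]],
    [56,[-0.2,0,0.43],[0,0,0]],
    [56,[-0.3,0,0.65],[0,0,0]],
    [56,[-0.4,0,0.86],[0,0,0]],
    [56,[-0.4,0,0.86],[0,0,0]],
    [56,[-0.4,0,0.86],[0,0,0]],
    [56,[0,0,0],[0,0,0]]
  ]
}}

```text
time_s: 16.77
ee_pos: [563.1, 222.6, 282.1]
ee_rot: [154.3, -0.3, 90.0]
force: [0.1, 0.5, 0.9]
gripper_width: 56.4
gripper_force: 0.0
```

```bash
python3 - <<'E'
from workcell import *
from h import *
import json
np.set_printoptions(precision=3,suppress=True)
st=state();W=camera_info("wrist"); im=grab_frame("wrist"); cv2.imwrite("pics/w5.png",im)
json.dump({k:np.array(v).tolist() for k,v in W.items()},open("pics/w5.json","w"))
R=Rdeck().as_matrix();n=R[:,2];K=np.array([500,220.5,193])
for d in(0,5): print("pred stopper top",proj(W,[K+90*R[:,0]-(31-d)*n+18*(R[:,0]*np.cos(t)+R[:,1]*np.sin(t)) for t in np.arange(0,6.2,.7854)]).round(0).tolist())
print(st['ee_pos'],st['qpos'],"knob grip flip",*delta(st,K-17*n,tool(180)),*delta(st,K+70*n,tool(180)))
E
```

```text
pred stopper top [[332.0, 206.0], [326.0, 191.0], [310.0, 185.0], [295.0, 192.0], [289.0, 206.0], [295.0, 221.0], [310.0, 226.0], [325.0, 220.0]]
pred stopper top [[332.0, 208.0], [326.0, 193.0], [310.0, 187.0], [295.0, 193.0], [288.0, 208.0], [295.0, 223.0], [310.0, 228.0], [326.0, 222.0]]
[563.135 222.646 282.087] [ 26.505   7.746  98.673 -14.089  51.081  33.263] knob grip flip [-2.238 -0.086 -4.18 ] [-9.68   0.08  20.343] [-3.709 -0.086 -1.026] [-9.68   0.08  20.343]
```

View pics/w5.png

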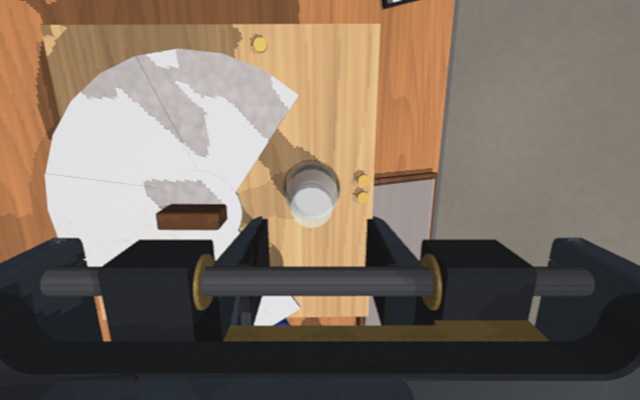

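The jar's stopper is at (313,204) against a predicted (310,206), so it is seated. On to the knob, with the tool's x axis at 180° so the wrist has room for the second turn.

{"api": "move_arm", "payload": {
  "motion": [
    [60,[-0.19,0,-0.05],[-0.4,0,0.85]],
    [60,[-0.19,0,-0.05],[-0.4,0,0.85]],
    [60,[-0.19,0,-0.05],[-0.4,0,0.85]],
    [60,[-0.19,0,-0.05],[-0.4,0,0.85]],
    [60,[-0.19,0,-0.05],[-0.4,0,0.85]],
    [60,[-0.19,0,-0.05],[-0.4,0,0.85]],
    [60,[-0.19,0,-0.05],[-0.4,0,0.85]],
    [60,[-0.19,0,-0.05],[-0.4,0,0.85]],
    [60,[-0.19,0,-0.05],[-0.4,0,0.85]],
    [60,[-0.19,0,-0.05],[-0.4,0,0.85]],
    [60,[-0.19,0,-0.05],[-0.4,0,0.85]],
    [60,[-0.19,0,-0.05],[-0.4,0,0.85]]
  ]
}}

```text
time_s: 17.82
ee_pos: [504.8, 221.2, 259.0]
ee_rot: [161.9, 17.6, 132.4]
force: [0.1, -0.9, -0.5]
gripper_width: 59.9
gripper_force: 0.0
```

{"api": "move_arm", "payload": {
  "motion": [
    [60,[-0.12,0,-0.04],[-0.4,0,0.85]],
    [60,[-0.12,0,-0.04],[-0.4,0,0.85]],
    [60,[-0.12,0,-0.04],[-0.4,0,0.85]],
    [60,[-0.12,0,-0.04],[-0.4,0,0.85]],
    [60,[-0.12,0,-0.04],[-0.4,0,0.85]],
    [60,[-0.12,0,-0.04],[-0.4,0,0.85]],
    [60,[-0.12,0,-0.04],[-0.4,0,0.85]],
    [60,[-0.12,0,-0.04],[-0.4,0,0.85]],
    [60,[-0.12,0,-0.04],[-0.4,0,0.85]],
    [60,[-0.12,0,-0.04],[-0.4,0,0.85]],
    [60,[-0.12,0,-0.04],[-0.4,0,0.85]],
    [60,[-0.12,0,-0.04],[-0.4,0,0.85]],
    [60,[0,0,0],[0,0,0]],
    [60,[0,0,0],[0,0,0]]
  ]
}}

```text
time_s: 18.98
ee_pos: [469.2, 221.3, 247.5]
ee_rot: [-179.8, 25.2, -179.9]
force: [-0.3, -0.1, 0.4]
gripper_width: 60.2
gripper_force: 0.0
```

```bash
python3 - <<'E'
from workcell import *
from h import *
np.set_printoptions(precision=3,suppress=True)
st=state();R=Rdeck().as_matrix();n=R[:,2];K=np.array([500,220.5,193])
print(st['ee_pos'],st['force'],st['qpos'],"knob grip flip",*delta(st,K-16*n,tool(180)))
E
```

```text
[469.152 221.331 247.498] [-0.308 -0.071  0.36 ] [ 32.564   1.733 110.414 -18.162  47.776 -47.588] knob grip flip [ 1.504 -0.033 -2.76 ] [ 0.036  0.042 -0.   ]
```

{"api": "move_arm", "payload": {
  "motion": [
    [60,[0.3,-0.01,-0.55],[0,0,0]],
    [60,[0.3,-0.01,-0.55],[0,0,0]],
    [60,[0.3,-0.01,-0.55],[0,0,0]],
    [60,[0.3,0,-0.55],[0,0,0]],
    [60,[0.3,0,-0.55],[0,0,0]],
    [60,[0,0,0],[0,0,0]],
    [60,[0,0,0],[0,0,0]],
    [8,[0,0,0],[0,0,0]],
    [8,[0,0,0],[0,0,0]],
    [8,[0,0,0],[0,0,0]],
    [8,[0,0,0],[0,0,0]],
    [8,[0,0,0],[0,0,0]],
    [8,[0,0,0],[0,0,0]],
    [8,[0,0,0],[0,0,0]],
    [8,[0,0,0],[0,0,0]],
    [8,[0,0,0],[0,0,0]]
  ],
  "grip_force": 30
}}

```text
time_s: 20.32
ee_pos: [506.8, 220.3, 179.6]
ee_rot: [-179.8, 25.2, -179.8]
force: [-1.1, -4.1, 1.7]
gripper_width: 13.7
gripper_force: 30.0
```

{"api": "move_arm", "payload": {
  "motion": [
    [8,[0,0,0],[0.38,0,-0.82]],
    [8,[0,0,0],[0.38,0,-0.82]],
    [8,[0,0,0],[0.38,0,-0.82]],
    [8,[0,0,0],[0.38,0,-0.82]],
    [8,[0,0,0],[0.38,0,-0.82]],
    [8,[0,0,0],[0.38,0,-0.82]],
    [8,[0,0,0],[0.38,0,-0.82]],
    [8,[0,0,0],[0.38,0,-0.82]],
    [8,[0,0,0],[0.38,0,-0.82]],
    [8,[0,0,0],[0.38,0,-0.82]],
    [8,[0,0,0],[0.38,0,-0.82]],
    [8,[0,0,0],[0.38,0,-0.82]],
    [8,[0,0,0],[0.38,0,-0.82]],
    [8,[0,0,0],[0.38,0,-0.82]],
    [8,[0,0,0],[0.38,0,-0.82]],
    [8,[0,0,0],[0.38,0,-0.82]],
    [8,[0,0,0],[0.38,0,-0.82]],
    [8,[0,0,0],[0.38,0,-0.82]],
    [8,[0,0,0],[0.38,0,-0.82]],
    [8,[0,0,0],[0.38,0,-0.82]]
  ]
}}

```text
time_s: 21.98
ee_pos: [506.7, 220.1, 179.5]
ee_rot: [156.3, 7.7, 106.0]
force: [-1.1, -4.5, 2.3]
gripper_width: 14.0
gripper_force: 30.0
```

{"api": "move_arm", "payload": {
  "motion": [
    [8,[0,0,0],[0,0,0]],
    [8,[0,0,0],[0,0,0]],
    [8,[0,0,0],[0,0,0]]
  ]
}}

```text
time_s: 22.23
ee_pos: [506.7, 220.1, 179.5]
ee_rot: [156.3, 7.8, 106.2]
force: [-0.7, -5.0, 2.5]
gripper_width: 13.5
gripper_force: 30.0
```

```bash
python3 - <<'E'
from workcell import *
from h import *
np.set_printoptions(precision=3,suppress=True)
st=state()
x=Rdeck().as_matrix().T@rpy(st['ee_rot']).as_matrix(); print(st['ee_pos'],st['force'],"tool x angle",np.degrees(np.arctan2(x[1,0],x[0,0])),st['qpos'])
E
```

```text
[506.694 220.111 179.548] [-0.661 -5.03   2.46 ] tool x angle 107.91593060150554 [ 29.807   8.461 113.407 -20.395  38.226  25.877]
```

Cover at −72°. Release and retreat, then work out the way to the square jar.

{"api": "move_arm", "payload": {
  "motion": [
    [60,[0,0,0],[0,0,0]],
    [60,[0,0,0],[0,0,0]],
    [60,[0,0,0],[0,0,0]],
    [60,[0,0,0],[0,0,0]],
    [60,[-0.25,0,0.54],[0,0,0]],
    [60,[-0.25,0,0.54],[0,0,0]],
    [60,[-0.42,0,0.9],[0,0,0]],
    [60,[-0.42,0,0.9],[0,0,0]],
    [60,[-0.42,0,0.9],[0,0,0]],
    [60,[0,0,0],[0,0,0]]
  ]
}}

```text
time_s: 23.07
ee_pos: [463.8, 222.3, 279.2]
ee_rot: [155.8, 7.6, 106.1]
force: [0.9, 0.1, 1.1]
gripper_width: 60.1
gripper_force: 0.0
```

```bash
python3 - <<'E'
from workcell import *
from h import *
np.set_printoptions(precision=3,suppress=True)
st=state();print(st['ee_pos'],st['ee_rot'],st['gripper_width'],*delta(st,[458,-220,215],rpy([180,0,90])))
E
```

```text
[463.751 222.256 279.169] [155.763   7.575 106.143] 60.05481399131394 [ -0.23  -17.69   -2.567] [ 1.001  6.277 -4.37 ]
```

{"api": "move_arm", "payload": {
  "motion": [
    [70,[0,-0.88,-0.13],[0.05,0.31,-0.22]],
    [70,[0,-0.88,-0.13],[0.05,0.31,-0.22]],
    [70,[0,-0.88,-0.13],[0.05,0.31,-0.22]],
    [70,[0,-0.88,-0.13],[0.05,0.31,-0.22]],
    [70,[0,-0.88,-0.13],[0.05,0.31,-0.22]],
    [70,[0,-0.88,-0.13],[0.05,0.31,-0.22]],
    [70,[0,-0.88,-0.13],[0.05,0.31,-0.22]],
    [70,[0,-0.88,-0.13],[0.05,0.31,-0.22]],
    [70,[0,-0.88,-0.13],[0.05,0.31,-0.22]],
    [70,[0,-0.88,-0.13],[0.05,0.31,-0.22]],
    [70,[0,-0.88,-0.13],[0.05,0.31,-0.22]],
    [70,[0,-0.88,-0.13],[0.05,0.31,-0.22]],
    [70,[0,-0.88,-0.13],[0.05,0.31,-0.22]],
    [70,[0,-0.88,-0.13],[0.05,0.31,-0.22]],
    [70,[0,-0.88,-0.13],[0.05,0.31,-0.22]],
    [70,[0,-0.88,-0.13],[0.05,0.31,-0.22]],
    [70,[0,-0.88,-0.13],[0.05,0.31,-0.22]],
    [70,[0,-0.88,-0.13],[0.05,0.31,-0.22]],
    [70,[-0.1,-0.88,-0.13],[0.05,0.31,-0.22]],
    [70,[-0.1,-0.88,-0.13],[0.05,0.31,-0.22]]
  ]
}}

```text
time_s: 24.73
ee_pos: [457.8, -220.5, 207.8]
ee_rot: [-179.7, 0.2, 89.9]
force: [-0.0, -0.0, 0.0]
gripper_width: 69.9
gripper_force: 0.0
```

{"api": "move_arm", "payload": {
  "motion": [
    [70,[0,0,0],[0,0,0]],
    [70,[0,0,0],[0,0,0]]
  ]
}}

```text
time_s: 24.9
ee_pos: [457.8, -219.9, 207.7]
ee_rot: [-179.7, 0.2, 89.8]
force: [0.6, -0.8, 0.5]
gripper_width: 69.8
gripper_force: 0.0
```

```bash
python3 - <<'E'
from workcell import *
from h import *
import json
np.set_printoptions(precision=3,suppress=True)
st=state();W=camera_info("wrist"); im=grab_frame("wrist"); cv2.imwrite("pics/w6.png",im)
json.dump({k:np.array(v).tolist() for k,v in W.items()},open("pics/w6.json","w"))
cv2.imwrite("pics/top6.png",grab_frame("top"))
print(st['time_s'],st['ee_pos'],st['ee_rot'],*delta(st,[458,-220,215],rpy([180,0,90])))
c=proj(W,[[458,-220,90]])[0].astype(int);print(c)
hs=cv2.cvtColor(im,cv2.COLOR_BGR2HSV);y0,x0=c[1]-40,c[0]-40
m=cv2.inRange(hs[y0:y0+80,x0:x0+80],(0,0,210),(180,20,255))
n,l,s,ce=cv2.connectedComponentsWithStats(m);k=1+s[1:,4].argmax();print(ce[k]+[x0,y0],s[k]+[x0,y0,0,0,0])
X=onz(W,ce[k]+[x0,y0],90);print(X,proj(camera_info("top"),[X]),proj(camera_info("side"),[X]))
E
```

```text
24.9 [ 457.777 -219.87   207.671] [-179.693    0.163   89.833] [ 0.009 -0.005  0.293] [ 0.041 -0.077  0.042]
[317 193]
[319.434 191.227] [301 177  37  30 763]
[ 459.35  -217.989   90.   ] [[387.768 223.275]] [[359.1   188.523]]
```

View pics/w6.png

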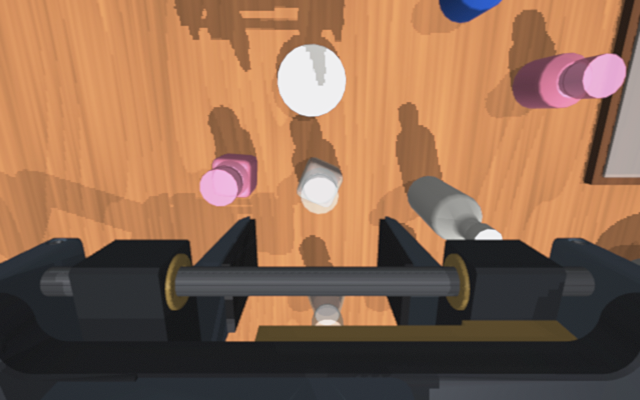

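The clear square jar's stopper is at (319,191), pink square at (220,185), bottle at (450,215), dish at (312,80). The stopper works out at (459,−219). Descend and grip.

{"api": "move_arm", "payload": {
  "motion": [
    [70,[0.02,0.02,-0.8],[0,0,0]],
    [70,[0.02,0.02,-0.8],[0,0,0]],
    [70,[0,0,-0.8],[0,0,0]],
    [70,[0,0,-0.8],[0,0,0]],
    [70,[0,0,-0.8],[0,0,0]],
    [70,[0,0,-0.8],[0,0,0]],
    [70,[0,0,-0.5],[0,0,0]],
    [70,[0,0,-0.5],[0,0,0]],
    [70,[0,0,0],[0,0,0]],
    [70,[0,0,0],[0,0,0]]
  ]
}}

```text
time_s: 25.83
ee_pos: [458.7, -217.3, 64.0]
ee_rot: [-179.7, 0.2, 90.0]
force: [0.9, -1.0, 1.0]
gripper_width: 70.0
gripper_force: 0.0
```

{"api": "move_arm", "payload": {
  "motion": [
    [20,[0,0,0],[0,0,0]],
    [20,[0,0,0],[0,0,0]],
    [20,[0,0,0],[0,0,0]],
    [20,[0,0,0],[0,0,0]],
    [20,[0,0,0],[0,0,0]],
    [20,[0,0,0],[0,0,0]],
    [20,[0,0,0],[0,0,0]],
    [20,[0,0,0],[0,0,0]]
  ],
  "grip_force": 25
}}

```text
time_s: 26.5
ee_pos: [459.2, -218.4, 64.3]
ee_rot: [-179.8, 0.2, 89.9]
force: [0.5, 0.4, 2.6]
gripper_width: 35.2
gripper_force: 25.0
```

{"api": "move_arm", "payload": {
  "motion": [
    [20,[0,0,0.3],[0,0,0]],
    [20,[0,0,0.6],[0,0,0]],
    [20,[0,0,0.8],[0,0,0]],
    [20,[0,0,0.8],[0,0,0]],
    [20,[0,0,0.8],[0,0,0]],
    [20,[0,0,0.8],[0,0,0]],
    [20,[0,0,0.8],[0,0,0]],
    [20,[0,0,0.8],[0,0,0]],
    [20,[0,0,0.5],[0,0,0]],
    [20,[0,0,0],[0,0,0]]
  ]
}}

```text
time_s: 27.33
ee_pos: [460.0, -218.9, 221.8]
ee_rot: [179.9, 0.4, 89.9]
force: [1.3, -0.3, -1.7]
gripper_width: 35.3
gripper_force: 25.0
```

```bash
cat >> h.py <<'E'
Rd=Rdeck().as_matrix();nn=Rd[:,2];Kn=np.array([500,220.5,193])
seat3=Kn+90*(np.cos(np.radians(72))*Rd[:,0]-np.sin(np.radians(72))*Rd[:,1])-57*nn
E
python3 - <<'E'
from workcell import *
from h import *
np.set_printoptions(precision=3,suppress=True)
st=state()
print(st['ee_pos'],st['gripper_width'],st['force'],seat3,*delta(st,seat3+110*nn,tool(90)))
E
```

```text
[ 460.022 -218.894  221.843] 35.284780036319354 [ 1.342 -0.287 -1.654] [549.295 134.905 153.094] [ 1.711 14.152  1.238] [ 0.088 -6.237  0.039]
```

{"api": "move_arm", "payload": {
  "motion": [
    [20,[0.09,0.4,0.12],[0,-0.2,0]],
    [20,[0.09,0.6,0.12],[0,-0.3,0]],
    [20,[0.09,0.75,0.12],[0,-0.32,0]],
    [20,[0.09,0.75,0.12],[0,-0.32,0]],
    [20,[0.09,0.75,0.12],[0,-0.32,0]],
    [20,[0.09,0.75,0.12],[0,-0.32,0]],
    [20,[0.09,0.75,0.12],[0,-0.32,0]],
    [20,[0.09,0.75,0.12],[0,-0.32,0]],
    [20,[0.09,0.75,0.12],[0,-0.32,0]],
    [20,[0.09,0.75,0.12],[0,-0.32,0]],
    [20,[0.09,0.75,0.05],[0,-0.32,0]],
    [20,[0.09,0.75,0],[0,-0.32,0]],
    [20,[0.09,0.75,0],[0,-0.32,0]],
    [20,[0.09,0.75,0],[0,-0.32,0]],
    [20,[0.09,0.75,0],[0,-0.32,0]],
    [20,[0.09,0.75,0],[0,-0.32,0]],
    [20,[0.09,0.75,0],[0,-0.32,0]],
    [20,[0.09,0.75,0],[0,-0.32,0]],
    [20,[0.09,0.7,0],[0,-0.32,0]],
    [20,[0,0.4,0],[0,-0.3,0]]
  ]
}}

```text
time_s: 29.0
ee_pos: [499.8, 136.7, 248.7]
ee_rot: [155.4, 0.1, 89.9]
force: [0.2, -0.3, -2.1]
gripper_width: 35.5
gripper_force: 25.0
```

{"api": "move_arm", "payload": {
  "motion": [
    [20,[0,0,0],[0,0,0]],
    [20,[0,0,0],[0,0,0]]
  ]
}}

```text
time_s: 29.17
ee_pos: [499.7, 135.0, 248.8]
ee_rot: [155.5, 0.2, 90.0]
force: [0.4, -0.7, -2.4]
gripper_width: 35.2
gripper_force: 25.0
```

```bash
python3 - <<'E'
from workcell import *
from h import *
np.set_printoptions(precision=3,suppress=True)
st=state()
print(st['ee_pos'],st['gripper_width'],st['force'],(seat3-st['ee_pos'])@Rd,*delta(st,seat3+35*nn,tool(90)))
E
```

```text
[499.713 134.987 248.827] 35.2311706579149 [ 0.411 -0.671 -2.448] [   4.478   -0.082 -107.717] [ 1.392 -0.003 -2.56 ] [ 0.05  -0.113  0.009]
```

{"api": "move_arm", "payload": {
  "motion": [
    [20,[0.28,0,-0.51],[0.01,-0.02,0]],
    [20,[0.28,0,-0.51],[0.01,-0.02,0]],
    [20,[0.28,0,-0.51],[0.01,-0.02,0]],
    [20,[0.28,0,-0.51],[0.01,-0.02,0]],
    [20,[0.28,0,-0.51],[0.01,-0.02,0]],
    [20,[0,0,0],[0,0,0]],
    [20,[0,0,0],[0,0,0]]
  ]
}}

```text
time_s: 29.75
ee_pos: [535.9, 133.4, 185.5]
ee_rot: [155.0, 0.0, 89.8]
force: [-0.4, -0.3, -1.6]
gripper_width: 35.0
gripper_force: 25.0
```

```bash
python3 - <<'E'
from workcell import *
from h import *
np.set_printoptions(precision=3,suppress=True)
st=state()
print(st['ee_pos'],st['force'],(seat3-st['ee_pos'])@Rd,*delta(st,seat3+10*nn,tool(90)))
E
```

```text
[535.923 133.377 185.512] [-0.384 -0.28  -1.645] [ -1.582   1.528 -35.032] [ 0.366  0.061 -0.934] [ 0.004 -0.006  0.059]
```

{"api": "move_arm", "payload": {
  "motion": [
    [20,[0,0.05,-0.01],[0,0,0.05]],
    [20,[0.09,0,-0.22],[0,0,0]],
    [20,[0.09,0,-0.22],[0,0,0]],
    [20,[0.09,0,-0.22],[0,0,0]],
    [20,[0.09,0,-0.22],[0,0,0]],
    [20,[0,0,0],[0,0,0]]
  ]
}}

```text
time_s: 30.25
ee_pos: [545.1, 135.3, 162.6]
ee_rot: [155.0, 0.0, 90.0]
force: [-0.1, -0.4, -2.0]
gripper_width: 35.6
gripper_force: 25.0
```

```bash
python3 - <<'E'
from workcell import *
from h import *
np.set_printoptions(precision=3,suppress=True)
st=state()
print(st['ee_pos'],st['force']@Rd,(seat3-st['ee_pos'])@Rd,*delta(st,seat3+1*nn,tool(90)))
E
```

```text
[545.118 135.262 162.615] [-0.931 -0.358 -1.792] [ -0.238  -0.357 -10.394] [ 0.15  -0.014 -0.345] [ 0.006 -0.002 -0.009]
```

In the pocket by about 12 mm with no resistance; now the last stretch.

{"api": "move_arm", "payload": {
  "motion": [
    [20,[0.03,0,-0.07],[0,0,0]],
    [20,[0.03,0,-0.07],[0,0,0]],
    [20,[0.03,0,-0.07],[0,0,0]],
    [20,[0.03,0,-0.07],[0,0,0]],
    [20,[0.03,0,-0.07],[0,0,0]],
    [20,[0,0,0],[0,0,0]],
    [20,[0,0,0],[0,0,0]]
  ]
}}

```text
time_s: 30.83
ee_pos: [549.4, 135.5, 155.5]
ee_rot: [154.8, -0.0, 90.0]
force: [0.0, 0.2, -1.9]
gripper_width: 35.1
gripper_force: 25.0
```

```bash
python3 - <<'E'
from workcell import *
from h import *
np.set_printoptions(precision=3,suppress=True)
st=state()
print(st['ee_pos'],st['force']@Rd,(seat3-st['ee_pos'])@Rd)
E
```

```text
[549.449 135.535 155.515] [-0.775  0.162 -1.71 ] [-1.163 -0.63  -2.129]
```

{"api": "move_arm", "payload": {
  "motion": [
    [20,[0.02,0,-0.045],[0,0,0]],
    [20,[0.02,0,-0.045],[0,0,0]],
    [20,[0,0,0],[0,0,0]],
    [20,[0,0,0],[0,0,0]]
  ]
}}

```text
time_s: 31.17
ee_pos: [550.0, 135.9, 155.3]
ee_rot: [154.8, -0.1, 90.0]
force: [-11.9, 1.6, 12.8]
gripper_width: 35.5
gripper_force: 25.0
```

```bash
python3 - <<'E'
from workcell import *
from h import *
np.set_printoptions(precision=3,suppress=True)
st=state()
print(st['ee_pos'],st['force']@Rd,(seat3-st['ee_pos'])@Rd)
E
```

```text
[549.989 135.883 155.346] [-5.413  1.556 16.644] [-1.581 -0.979 -1.748]
```

Floor contact at the same −1.7 mm as the first jar, so it is seated. Release and retreat.

{"api": "move_arm", "payload": {
  "motion": [
    [40,[0,0,0],[0,0,0]],
    [46,[0,0,0],[0,0,0]],
    [52,[0,0,0],[0,0,0]],
    [56,[0,0,0],[0,0,0]],
    [56,[0,0,0],[0,0,0]],
    [56,[-0.1,0,0.22],[0,0,0]],
    [56,[-0.2,0,0.43],[0,0,0]],
    [56,[-0.3,0,0.65],[0,0,0]],
    [56,[-0.4,0,0.86],[0,0,0]],
    [56,[-0.4,0,0.86],[0,0,0]],
    [56,[-0.4,0,0.86],[0,0,0]],
    [56,[-0.4,0,0.86],[0,0,0]],
    [56,[0,0,0],[0,0,0]],
    [56,[0,0,0],[0,0,0]]
  ]
}}

```text
time_s: 32.33
ee_pos: [495.6, 135.7, 273.2]
ee_rot: [154.7, -0.1, 90.1]
force: [0.9, 0.5, 0.4]
gripper_width: 56.0
gripper_force: 0.0
```

```bash
python3 - <<'E'
from workcell import *
from h import *
np.set_printoptions(precision=2,suppress=True)
st=state();W=camera_info("wrist");im=grab_frame("wrist");t=grab_frame("top");T=camera_info("top")
P3=seat3+57*nn-31*nn; print("pred stopper top wrist",proj(W,[P3])[0],"top",proj(T,[P3])[0],st['force'],st['gripper_width'])
b=cv2.resize(t[85:265,105:305],(400,360),interpolation=2);a=cv2.resize(im,(400,250))
cv2.imwrite("pics/c7.png",np.hstack([np.vstack([a,np.zeros((110,400,3),np.uint8)]),b]))
E
```

```text
pred stopper top wrist [314.26 198.01] top [227.15 181.35] [0.86 0.52 0.44] 55.9905289588206
```

View pics/c7.png

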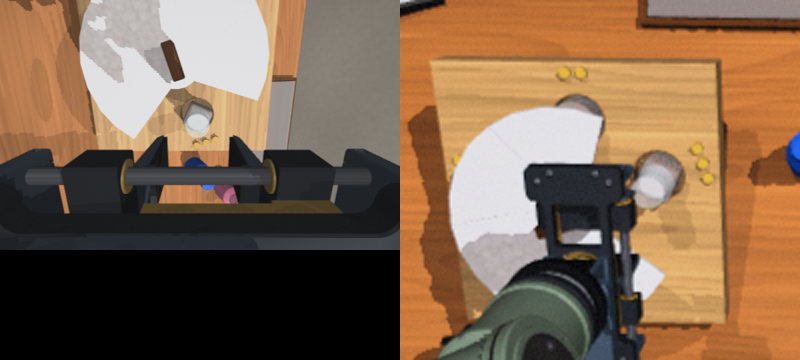

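The square jar's stopper is at about (317,195) against a predicted (314,198), and the round jar is still seated beneath the cover.

```bash
python3 -c "
from workcell import *
print(job_done())"
```

```text
the job is handed in; nothing more can be done
None
```

The round jar is seated in pocket two and the square jar in pocket three, with the cover's opening left at pocket three. I handed the job in after about 32 s of robot time, and no verdict came back.

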